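Cover the egg pot and take its lid temperature

ROBOT

A 7-joint arm with a two-finger parallel gripper is mounted at the origin on the work surface. World frame = base frame: x ahead of the robot, y to its left, z up, the work surface at z = 0. Lengths are in m, angles in rad, forces in N, time in s.
With the tool pointing down it reaches from about 0.35 to 0.9 m from the base axis. Payload 19.9 kg.
Tool frame: the origin (TCP) lies on the centre line of the jaws, within the pads' length; the fingertips stand nose_length ahead of it and the grasp point (between the pads) lies 6 mm ahead of it (nose_length is the distance from the TCP to the fingertips, in m); y points along the fingers, x is the direction in which the jaws open and shut, and the axes are right-handed (so a half turn about y gives the same grasp; the last joint's range is limited). The gripper opens to 85 mm and grips with 20 to 120 N. Pads are 22 mm wide; open, the fingers measure 114 mm over their backs; the gripper's body (76 mm by 85 mm) begins 54 mm behind the grasp point. The pads swing forward as they close: fully open they stand 13 mm farther back than shut.
Start: joints at [-1.357, 0.417, -0.01, 1.614, 0.005, 1.111, -0.053], TCP at [0.158, 0.605, 0.256] pointing down, gripper open.
Joint ranges: [-2.81, 2.81], [-0.39, 2.02], [-1.27, 1.25], [0.06, 2.57], [-1.19, 4.33], [0.19, 2], [-2.82, 2.82]. Speed limits (rad/s): [1.89, 1.89, 2.39, 2.39, 3.01, 3.01, 3.01].

INTERFACE

Orientations are given as a unit quaternion [w, x, y, z].
In Python, from plant import * gives the robot as it stands.
- The arm moves only by the tool arm_command, never from a script. Its argument "moves" is a list that holds one entry, the list of rows, each a list of 7 numbers: the opening, from 0 (shut) to 1 (fully open), then the shift along the world's x, y, z in cm, then the turn, a rotation vector about the world's x, y, z in degrees. A call has 1 to 5 rows; each row shifts and turns the pose as measured when the row begins; what a row does not reach is not made up. A row lasts 1/8 s, in which the tool goes at most 62.5 mm and 10.7 degrees, less where a joint would pass 70% of its speed; a pose out of reach is approached as far as the arm can. A call is refused whole if a number of a shift passes 6.25 or a number of a turn 10.7, either way. A call with a gripper value outside its range is refused whole. The fingers move at their own pace and stop on an object; "newtons" is the grip in N (left out, the last holds). Time passes only in rows, so rows that do not move let the fingers close. It gives the time, the measured TCP pose, the force and the opening at its end, in the units of the state.
- sense(): the state, without advancing time (a new reading comes with each control period).
- snapshot(name): name is "side" or "top"; returns the picture (420x560x3 uint8, red, green, blue); there is no depth.
- get_calibration(name): a dict with "mtx" (3x3 intrinsics, pixels), "rvec" (rotation vector, rad) and "tvec" (3), from world to camera coordinates, as OpenCV has them. Camera axes: x right, y down, z forward; pixel columns grow to the right and rows downward; lengths in m; the calibration is good to about 2 mm. A picture is of the moment at which its call begins. get_calibration takes no time and is no camera call.
- sign_off(): hands the job in, once; it reports no verdict.
Trained networks look in the newest picture that a camera, given by its name, has taken for a name from the list of things; names that differ only in an ending like _2 or _b are one class to them, and where a whole thing is asked for, a point or a joint stands for the part that bears it (a point fixed in the world has none). Each returns a list of dicts, best first, with "score" (0 to 1); they miss things now and then, are a little off and sometimes report something else, mostly with a low value. They report only what shows in the picture. A call takes as long as a camera call. They do not tell look-alikes from the thing itself.
- search_frame(camera, target): "xyz" ([x, y, z] in m, in world coordinates, good to about 4 mm: the middle of the surface that is visible of it).
- pinpoint(camera, target): "xyz" ([x, y, z] in m, in world coordinates, good to about 4 mm: a listed point, or the origin of a listed thing).
The state is a dict: "t": time; "qpos": joint angles; "dq": joint speeds; "effort": joint torques, N m; "eef_pos": TCP position; "orientation": TCP orientation; "ft_force": force on the tool from outside, world axes, zero at the start; "moment": the same for the moment, N m; "width": finger opening in m.
Only numpy, scipy, OpenCV 4.12 (cv2) and the standard library are available. Lean on these libraries where they do the work, as an engineer would, in place of code of your own. Each camera call takes 0.05 s, during which the arm holds its last target. There are 200 camera calls.

TASK

Put the lid on the clay pot of eggs so that it sits fully home, and let go of it; then take the contact thermometer out of its wooden stand and hold its sprung copper tip on the middle of the brass disc on the lid's sloping shoulder, square to the disc (so leaning with the slope), pressing lightly so that the sprung tip is about half pushed in and never hard. Finish while still holding the thermometer there in the gripper, steady and reading. Leave the other tableware where it stands.

Things in the scene. Friction and masses are not known exactly. Their poses are not given: they have to be found in the camera images.
- pot: Round brown clay pot with its cork mat, fixed to the table, holding four white eggs; 192 mm across, rim 92 mm above the table, mouth 168 mm wide; two stub ears at its own +y and -y reach 120 mm from the axis, 61 to 75 mm above the table. Origin: on the axis at table height, z up.
- pot_rim (a point): Centre of the pot's mouth, at the height of the rim (92 mm above the table).
- lid: Loose grey pot lid, 186 mm across, 0.35 to 0.65 kg, at first flat on the table left or right of the pot. Origin: centre of its underside, z up. Below, a tapered plug 8 mm high (132 mm wide, 156 at its top) enters the mouth, 6 mm to spare all round; the flange then rests on the rim: fully home the origin is 8 mm below the rim. The top cone falls outwards at 20 degrees. Any yaw on the pot will do.
- lid_knob (a point): Middle of the round brown knob on top of the lid, on its axis, 58 mm above the lid's origin. Grip it here: 34 mm in diameter, from 44 to 72 mm above the lid's origin, on a 24 mm neck that stands on the cone's flat top (38 mm above the origin, 52 mm wide).
- disc (a point): Middle of the upper face of the brass disc (28 mm in diameter, small black dot in its middle) on the lid's sloping shoulder: 61.4 mm from the lid's axis towards the lid's own -x, 29.8 mm above the lid's origin. Its z axis is the disc's outward normal, leaning 20 degrees from the lid's axis, outwards (towards the lid's -x).
- stand: Dark wooden block, 72 by 72 mm and 70 mm high, fixed to the table on the other side of the pot from the lid, with an upright 25 mm through hole in which the thermometer stands. Origin: centre of its underside.
- probe: Contact thermometer, 150 mm long, 0.10 to 0.17 kg, upright in the stand, tip down. Origin: end of the sprung tip when fully out; z up along it. Sleeve 14 mm thick from z = 25 to 61 mm; black collar 40 mm wide, z = 60 to 66, resting on the stand (origin 10 mm above the table); white square handle 24 by 24 mm (sides along x, y), z = 66 to 150: grip it there. Free of the stand once lifted 75 mm.
- probe_tip (a point): Centre of the lower face of the sprung copper tip (a foot 12 mm in diameter on a 7 mm stem); it moves with the tip.
- plunger (a joint): How far the sprung tip is pushed into the thermometer: 0 fully out, 0.012 m fully in. The spring pushes out with about 0.8 N at the start, rising by 0.4 N per mm (3.2 N half way in, 5.6 N fully in).
- rice_bowl: Loose pale bowl, 116 mm wide, 62 mm high, beyond the pot: leave alone. Origin under its centre.
- soup_bowl: Loose dark wooden bowl, 112 mm wide, 65 mm high, beyond the pot: leave alone. Origin under its centre.
- flower_plate: Loose white flower-shaped plate, about 200 mm wide, 13 mm high, beyond the pot: leave alone. Origin under its centre.
- green_dish: Loose green dish, 100 mm wide, 40 mm high, near the robot: leave alone. Origin under its centre.
- teacup: Loose blue cup, 70 mm wide, 70 mm high, near the robot: leave alone. Origin under its centre.
- chopsticks: Pair of black chopsticks, 220 mm long, in one piece with their white rest (42 mm), up to 18 mm high, in front of the robot: leave alone. Origin near the middle, x along the sticks.
Not all that is in view belongs to the job. Of the things that look like the probe, the smallest one is meant.

How it is judged:
On the way, in this order (a step that is already met when the one before it is completed fails the run):
1. the lid sits fully home on the pot and the robot has let go of it, the thermometer not yet on it (horizontal distance between lid and pot_rim below 0.01 m and z of lid in the frame of pot_rim between -0.012 and -0.005 m and angle between lid's own z axis and vertical below 0.06 rad and contact force between each of the fingers, the arm, probe and lid below 0.05 N), for 0.2 s.
2. the thermometer, gripped, rests on the brass disc, square to it and with its sprung tip partly pushed in (horizontal distance between lid and pot_rim below 0.01 m and z of lid in the frame of pot_rim between -0.012 and -0.005 m and angle between lid's own z axis and vertical below 0.06 rad and distance between probe_tip and disc below 0.011 m and angle between the z axis of probe and the z axis of disc, either way round below 0.15 rad and value of joint plunger between 0.0025 and 0.0095 m and contact force between probe and lid between 0.7 and 8 N and contact force between the fingers and probe above 2 N and contact force between probe and stand below 0.1 N and contact force between probe and pot below 0.1 N and linear speed of probe below 0.02 m/s), for 0.5 s.
At the end, for the whole second after the job is handed in: Lid home on the pot (within 10 mm of centre, level, underside 5 to 12 mm below the rim); fingers hold the thermometer still, clear of stand and pot, tip within 11 mm of the disc's middle, axis within 0.15 rad of its normal, sprung tip 2.5 to 9.5 mm in, force on the lid 0.7 to 8 N (all of step 2); the arm keeps its last pose, push and grip.
It fails at once if the thermometer is pressed hard on the lid (over 15 N) (contact force between probe and lid above 15 N).
It fails at once if other tableware is shifted by more than 40 mm (distance of any of rice_bowl, soup_bowl, green_dish, teacup, flower_plate, chopsticks from where it was at the start of the episode above 0.04 m).
It also fails if it takes over 54 s, if anything falls off the work surface, if the arm or the gripper's body presses on something with over 40 N, if the wrist force passes 120 N, or if a joint passes its speed limit or range.

## Working session

There is one attempt and no reset: what is moved stays moved. The work goes in short steps, Python scripts to look and compute and a tool call to move; the robot and the scene stay as the last step left them, time stands still between calls to the robot, and variables do not carry over. Pictures are saved under pics/ and viewed, about 8 in all and at most 12, crops included, and the job is handed in when it is done.

Besides the shell and the picture viewer there is one more tool, called after "Request:" in YAML: its name, and indented under it one key for each argument. arm_command: Moves the arm, as the interface text tells. Its arguments: {"type":"object","properties":{"moves":{"type":"array","items":{"type":"array","items":{"type":"array","items":{"type":"number"}}}},"newtons":{"type":"number"}},"required":["moves"]}

```bash
ls; mkdir -p pics; python3 - <<'E'
from plant import *
import cv2
s=sense();print({k:(v if not hasattr(v,'round') else v) for k,v in s.items()})
for c in ("side","top"):
    im=snapshot(c);cv2.imwrite(f"pics/{c}0.png",im[:,:,::-1])
    for t in ("pot_rim","lid","lid_knob","disc","stand","probe","probe_tip","teacup","green_dish"):
        f=pinpoint if t!="probe" else pinpoint
        print(c,t,[([round(float(x),3) for x in d["xyz"]],round(float(d["score"]),2)) for d in f(c,t)][:4])
E
```

```text
pics
{'t': 0.0, 'qpos': array([-1.35750691,  0.41798408, -0.01029369,  1.61417498,  0.00470242,
        1.11071823, -0.05300242]), 'dq': array([-2.85990804e-04,  1.51351467e-03, -5.25484024e-04,  2.06283320e-04,
       -6.89165381e-05,  9.48958933e-04,  1.78431253e-03]), 'effort': array([-4.56359567e-04, -8.64447069e+01,  6.78663310e-01, -4.34905243e+01,
        1.90996245e-02,  7.37484370e-03, -1.23223560e-05]), 'eef_pos': array([0.15745876, 0.60450575, 0.25565366]), 'orientation': array([-0.559174  ,  0.55977313,  0.43209218, -0.43275261]), 'ft_force': array([ 0.33166404,  0.08428861, -0.92835128]), 'moment': array([-0.02258949, -0.02005568,  0.00268945]), 'width': 0.08532972920777525}
side pot_rim [([0.581, -0.002, 0.092], 0.56)]
side lid [([0.488, -0.255, 0.003], 0.93), ([0.516, 0.314, 0.0], 0.48)]
side lid_knob [([0.748, -0.208, -0.0], 0.61), ([0.484, -0.252, 0.059], 0.56)]
side disc [([0.429, -0.28, 0.03], 0.76)]
side stand [([0.516, 0.308, -0.001], 0.68)]
side probe [([0.415, 0.297, -0.001], 0.75), ([0.755, 0.215, -0.006], 0.71), ([0.52, 0.31, 0.007], 0.6), ([0.752, -0.206, 0.003], 0.39)]
side probe_tip [([0.487, -0.252, 0.003], 0.49), ([0.417, 0.293, -0.003], 0.35)]
side teacup [([0.332, -0.292, -0.001], 0.9)]
side green_dish [([0.286, 0.29, 0.004], 0.78)]
top pot_rim [([0.583, -0.001, 0.09], 0.74), ([0.429, -0.274, 0.03], 0.68)]
top lid [([0.488, -0.255, -0.002], 0.58)]
top lid_knob [([0.485, -0.251, 0.057], 0.98)]
top disc [([0.425, -0.274, 0.031], 0.91), ([0.291, 0.294, -0.001], 0.34)]
top stand [([0.519, 0.311, -0.002], 0.6)]
top probe [([0.415, 0.293, -0.002], 0.75), ([0.517, 0.31, 0.013], 0.7), ([0.58, 0.42, -0.001], 0.57), ([0.588, -0.002, 0.001], 0.4)]
top probe_tip []
top teacup [([0.328, -0.29, -0.002], 0.66)]
top green_dish [([0.29, 0.291, -0.002], 0.71), ([0.426, -0.275, 0.03], 0.68)]
```

View pics/side0.png

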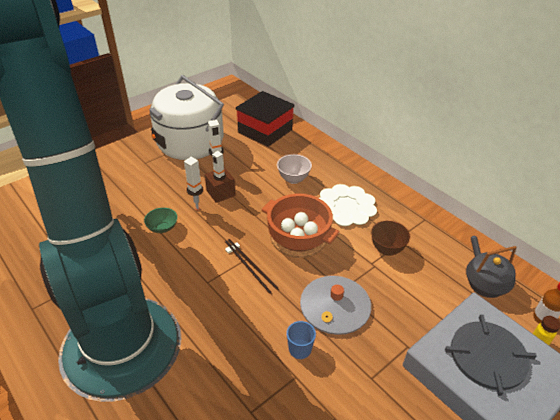

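View pics/top0.png

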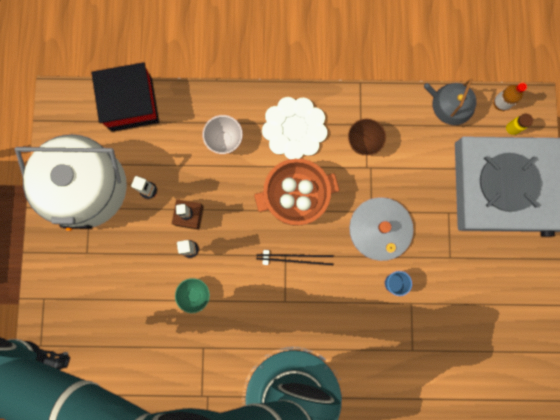

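The side view shows the lid at (336,304) with its brass disc at (327,317), the pot at (300,220), the stand at (219,184) and two larger look-alikes at (194,180) and (214,135). The top view shows the same: lid (381,228), disc (391,248), stand and probe (186,213). The lid's disc faces the robot. I need the handle's yaw next.

```bash
python3 - <<'E'
from plant import *
import plant,cv2,numpy as np
print([ (n,getattr(plant,n)) for n in dir(plant) if 'nose' in n.lower()], [n for n in dir(plant) if n[0]!='_'])
im=cv2.imread("pics/top0.png")[170:270,130:230]
im=cv2.resize(im,None,fx=6,fy=6,interpolation=cv2.INTER_CUBIC);cv2.imwrite("pics/crop0.png",im)
c=get_calibration("top");P=lambda X:cv2.projectPoints(np.array([X],float),c["rvec"],c["tvec"],c["mtx"],None)[0].ravel().round(1)
for X in [(.518,.31,.16),(.518,.31,.07),(.568,.31,.16),(.415,.293,.16),(.518,.31,0)]: print(X,P(X),(P(X)-[130,170])*6)
E
```

```text
[('nose_length', 0.025)] ['MotionError', 'get_calibration', 'nose_length', 'pinpoint', 'search_frame', 'sense', 'sign_off', 'snapshot']
(0.518, 0.31, 0.16) [181.5 209.5] [309. 237.]
(0.518, 0.31, 0.07) [186.9 213.7] [341.4 262.2]
(0.568, 0.31, 0.16) [182.1 191.1] [312.6 126.6]
(0.415, 0.293, 0.16) [186.5 248.2] [339.  469.2]
(0.518, 0.31, 0) [190.7 216.7] [364.2 280.2]
```

View pics/crop0.png

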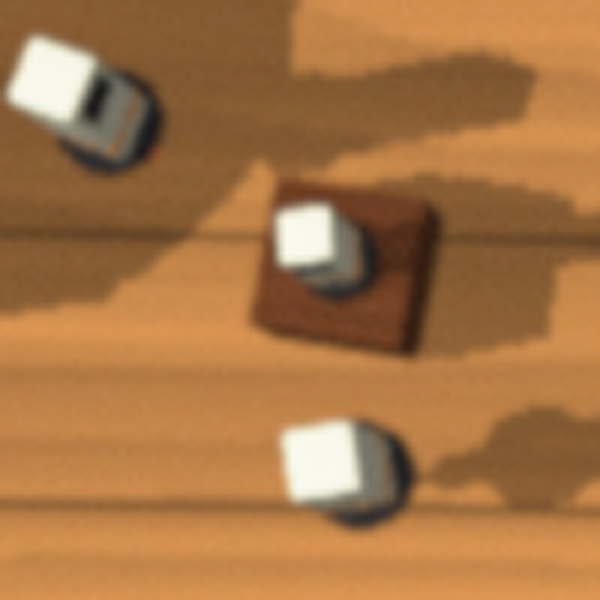

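Request:
arm_command:
  moves:
    - [[1,0,0,6,0,0,0],[1,6,-2,3,0,0,-10],[1,6,-2,0,0,0,-10],[1,5,-4,0,0,0,-10],[1,3,-5.5,0,0,0,-10]]

```text
t: 1.62
eef_pos: [0.3509, 0.4731, 0.3458]
orientation: [0.676, -0.674, -0.211, 0.211]
ft_force: [0.6, 0.9, 0.3]
width: 0.0852
```

The crop shows the probe's handle top at (306,236). That matches the projection of (0.518, 0.310), and its sides are turned about +6°. Next I go to the lid.

Request:
arm_command:
  moves:
    - [[1,1.1,-6.1,0,0,0,0],[1,1.1,-6.1,0,0,0,0],[1,1.1,-6.1,0,0,0,0],[1,1.1,-6.1,0,0,0,0],[1,1.1,-6.1,0,0,0,0]]

```text
t: 2.25
eef_pos: [0.4066, 0.1654, 0.3459]
orientation: [0.677, -0.674, -0.209, 0.209]
ft_force: [0.9, 0.6, 0.1]
width: 0.0852
```

Request:
arm_command:
  moves:
    - [[1,1.1,-6.1,0,0,0,0],[1,1.1,-6.1,0,0,0,0],[1,1.1,-6.1,0,0,0,0],[1,1.1,-6.1,0,0,0,0],[1,1.1,-6.1,0,0,0,0]]

```text
t: 2.88
eef_pos: [0.4602, -0.1424, 0.3477]
orientation: [0.677, -0.673, -0.212, 0.207]
ft_force: [1.4, 0.9, -1.4]
width: 0.0856
```

Request:
arm_command:
  moves:
    - [[1,1.3,-5.5,-2,0,0,0],[1,1.3,-5.5,-2,0,0,0],[1,0,0,-6,0,0,0],[1,0,0,-5,0,0,0],[1,0,0,0,0,0,0]]

```text
t: 3.5
eef_pos: [0.4863, -0.2611, 0.1949]
orientation: [0.676, -0.675, -0.211, 0.205]
ft_force: [-0.5, 0.2, 1.4]
width: 0.0855
```

```bash
python3 - <<'E'
from plant import *
import cv2
im=snapshot("side");cv2.imwrite("pics/side1.png",im[:,:,::-1])
print(sense()["eef_pos"],sense()["qpos"])
for c in ("side","top"):
  if c=="top":snapshot(c)
  for t in ("lid","lid_knob","disc"): print(c,t,[(d["xyz"],d["score"]) for d in pinpoint(c,t)][:2])
E
```

```text
[ 0.48731118 -0.26158741  0.19702466] [-0.17947745  0.45308017  0.79253487  1.87806332 -0.3993681   0.96529344
  1.39093997]
side lid [([0.4871, -0.254, 0.0004], 0.64), ([0.3323, -0.2937, -0.0026], 0.52)]
side lid_knob [([0.4846, -0.2499, 0.0597], 0.82)]
side disc [([0.4286, -0.28, 0.0295], 0.94)]
top lid [([0.4867, -0.2518, 0.0013], 0.87)]
top lid_knob [([0.4865, -0.2507, 0.0595], 0.88)]
top disc []
```

Request:
arm_command:
  moves:
    - [[1,-0.1,0.9,-5,0,0,0],[1,0,0,-5,0,0,0],[1,0,0,-2.4,0,0,0],[1,0,0,0,0,0,0]]
  newtons: 60

```text
t: 4.4
eef_pos: [0.4895, -0.2516, 0.0741]
orientation: [-0.674, 0.677, 0.217, -0.202]
ft_force: [0.8, -0.1, 0.0]
width: 0.0854
```

Request:
arm_command:
  moves:
    - [[0,-0.3,0,-0.4,0,0,0],[0,0,0,0,0,0,0],[0,0,0,0,0,0,0],[0,0,0,0,0,0,0],[0,0,0,0,0,0,0]]
  newtons: 60

```text
t: 5.03
eef_pos: [0.4877, -0.2522, 0.0737]
orientation: [-0.673, 0.678, 0.218, -0.201]
ft_force: [0.8, -0.1, -5.2]
width: 0.032
```

Request:
arm_command:
  moves:
    - [[0,0,0,0,0,0,0],[0,0,0,2,0,0,0],[0,0,0,0,0,0,0]]

```text
t: 5.4
eef_pos: [0.4878, -0.2522, 0.0952]
orientation: [-0.673, 0.678, 0.218, -0.201]
ft_force: [-0.5, 0.6, -5.1]
width: 0.032
```

Request:
arm_command:
  moves:
    - [[0,0,0,5,0,0,0],[0,0,0,5,0,0,0],[0,0,0,3,0,0,0],[0,1.9,5,0,0,0,0],[0,1.9,5,0,0,0,0]]

```text
t: 6.02
eef_pos: [0.5243, -0.1529, 0.2305]
orientation: [-0.674, 0.678, 0.216, -0.198]
ft_force: [1.7, -0.3, -6.3]
width: 0.0321
```

Request:
arm_command:
  moves:
    - [[0,1.9,5,0,0,0,0],[0,1.9,5,0,0,0,0],[0,1.3,4,0,0,0,0],[0,0,0,0,0,0,0]]

```text
t: 6.52
eef_pos: [0.5766, -0.0031, 0.2309]
orientation: [-0.674, 0.677, 0.218, -0.2]
ft_force: [-0.5, -1.1, -5.6]
width: 0.0324
```

```bash
python3 - <<'E'
from plant import *
import cv2
print(sense()["eef_pos"],sense()["orientation"])
for c in ("side","top"):
  im=snapshot(c);cv2.imwrite(f"pics/{c}2.png",im[:,:,::-1])
  for t in ("lid","lid_knob","disc","pot_rim","pot"): print(c,t,[(d["xyz"],d["score"]) for d in pinpoint(c,t)][:2])
E
```

```text
[ 0.57664571 -0.00308337  0.23086429] [-0.67380193  0.67705185  0.21846211 -0.19966487]
side lid [([0.5778, -0.0037, 0.1591], 0.84)]
side lid_knob [([0.5728, -0.0021, 0.2175], 0.73)]
side disc [([0.5225, -0.03, 0.1849], 0.72)]
side pot_rim [([0.5837, -0.0031, 0.0866], 0.64)]
side pot [([0.5848, -0.0024, 0.0026], 0.77)]
top lid []
top lid_knob []
top disc []
top pot_rim []
top pot []
```

View pics/side2.png

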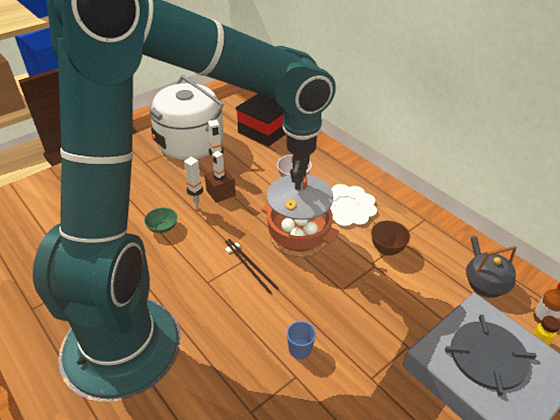

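The side view shows the lid hanging level above the pot at (300,195), with its disc at (291,204). I shift 6 mm and lower it.

Request:
arm_command:
  moves:
    - [[0,0.6,0.1,-3,0,0,0],[0,0,0,-2,0,0,0],[0,0,0,-0.7,0,0,0],[0,0,0,0,0,0,0]]

```text
t: 7.62
eef_pos: [0.5824, -0.0066, 0.1732]
orientation: [-0.674, 0.678, 0.217, -0.197]
ft_force: [0.1, -0.6, -5.7]
width: 0.0322
```

Request:
arm_command:
  moves:
    - [[0,0.1,0.5,0,0,0,0],[0,0,0,-0.5,0,0,0],[0,0,0,-0.5,0,0,0],[0,0,0,-0.3,0,0,0],[0,0,0,0,0,0,0]]

```text
t: 8.25
eef_pos: [0.5841, -0.001, 0.161]
orientation: [-0.674, 0.678, 0.218, -0.197]
ft_force: [-0.3, -1.0, -5.9]
width: 0.0324
```

Request:
arm_command:
  moves:
    - [[0,0,0,-0.2,0,0,0],[0,0,0,-0.1,0,0,0],[0,0,0,-0.1,0,0,0],[0,0,0,0,0,0,0]]

```text
t: 8.75
eef_pos: [0.5847, -0.0011, 0.1586]
orientation: [-0.674, 0.678, 0.218, -0.196]
ft_force: [-2.2, 0.2, 0.9]
width: 0.032
```

Request:
arm_command:
  moves:
    - [[1,0,0,0,0,0,0],[1,0,0,0,0,0,0],[1,0,0,0,0,0,0],[1,0,0,4,0,0,0],[1,0,0,6,0,0,0]]

```text
t: 9.38
eef_pos: [0.5835, -0.0012, 0.2578]
orientation: [-0.674, 0.678, 0.216, -0.198]
ft_force: [-0.6, 0.5, 1.5]
width: 0.0852
```

Request:
arm_command:
  moves:
    - [[1,0,0,6,0,0,0],[0.8,-1,5.5,2,0,0,10],[0.8,-1,5.5,0,0,0,10],[0.8,-1,5.5,0,0,0,10],[0.8,-1,5.5,0,0,0,10]]

```text
t: 10.0
eef_pos: [0.5436, 0.2201, 0.3462]
orientation: [0.563, -0.561, -0.442, 0.416]
ft_force: [0.3, -0.6, -1.3]
width: 0.0683
```

```bash
python3 - <<'E'
from plant import *
import cv2
from scipy.spatial.transform import Rotation as R
s=sense();print(s["eef_pos"],s["qpos"],s["ft_force"],s["width"]);print(R.from_quat(s["orientation"],scalar_first=True).as_matrix().round(3))
for c in ("side","top"):
  im=snapshot(c);cv2.imwrite(f"pics/{c}3.png",im[:,:,::-1])
  for t in ("lid","lid_knob","disc","pot_rim","probe","stand"): print(c,t,[(d["xyz"],d["score"]) for d in pinpoint(c,t)][:3])
E
```

```text
[0.54356673 0.22007357 0.34619991] [-0.92831435  0.29677902  0.6239352   1.6411589  -0.19819467  1.22942648
  1.03999677] [ 0.34754046 -0.62680159 -1.26853503] 0.06826920442533044
[[ 0.263  0.027 -0.964]
 [ 0.964  0.025  0.264]
 [ 0.031 -0.999 -0.019]]
side lid [([0.5896, -0.0042, 0.0879], 0.82), ([0.5179, 0.31, 0.0087], 0.42)]
side lid_knob [([0.5853, 0.0008, 0.1449], 0.81)]
side disc [([0.5285, -0.0285, 0.114], 0.79), ([0.5148, 0.3099, 0.0018], 0.54)]
side pot_rim []
side probe [([0.4175, 0.297, 0.0006], 0.76), ([0.5158, 0.3115, 0.0106], 0.61)]
side stand [([0.5154, 0.3093, 0.0016], 0.61)]
top lid [([0.5848, -0.0017, 0.0867], 0.91)]
top lid_knob [([0.5819, -0.0019, 0.1443], 0.79)]
top disc [([0.525, -0.0216, 0.1177], 0.59)]
top pot_rim []
top probe [([0.58, 0.4193, -0.0011], 0.65)]
top stand [([0.5266, -0.0209, 0.1178], 0.57)]
```

View pics/side3.png

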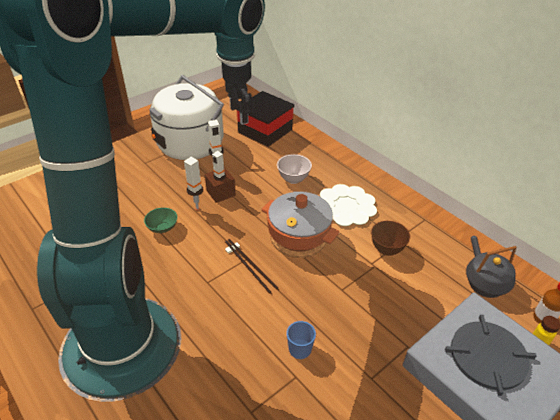

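The side view shows the lid seated on the pot at (300,208), with the disc at (291,222). The networks put the lid at about (0.585, -0.002, 0.087). Now the probe.

Request:
arm_command:
  moves:
    - [[0.8,-1.3,4.5,0,0,0,10.5],[0.8,-1.3,4.5,0,-1.4,1.5,10.5],[0.8,0,0,0,0,0,0],[0.8,0,0,0,0,0,0]]

```text
t: 11.2
eef_pos: [0.5178, 0.3092, 0.346]
orientation: [0.477, -0.471, -0.524, 0.525]
ft_force: [0.7, 0.5, 0.5]
width: 0.0681
```

```bash
cat > h.py <<'E'
from plant import *
import cv2, numpy as np
from scipy.spatial.transform import Rotation as R
def st():
  s=sense();M=R.from_quat(s["orientation"],scalar_first=True).as_matrix()
  print("t",s["t"],"p",s["eef_pos"].round(4),"q",s["qpos"].round(2),"f",s["ft_force"].round(1),"w",round(s["width"],4));print("jaw",M[:,0].round(3),"az",np.degrees(np.arctan2(M[1,0],M[0,0])).round(1),"fwd",M[:,1].round(3))
  return s["eef_pos"],M
def look(c,ts,n=None):
  im=snapshot(c)
  if n: cv2.imwrite(f"pics/{n}.png",im[:,:,::-1])
  for t in ts: print(c,t,[(np.round(d["xyz"],4).tolist(),round(d["score"],2)) for d in pinpoint(c,t)][:4])
E
python3 - <<'E'
from h import *
st();look("side",["probe","stand"]);look("top",["probe"])
E
```

```text
t 11.2 p [0.5178 0.3092 0.346 ] q [-0.98  0.34  0.52  1.57 -0.18  1.28  1.24] f [0.7 0.5 0.5] w 0.0681
jaw [-0.101  0.995  0.006] az 95.8 fwd [-0.008  0.005 -1.   ]
side probe [([0.5156, 0.3084, 0.0099], 0.82), ([0.4183, 0.2941, 0.0005], 0.65), ([0.7939, -0.0006, 0.0002], 0.52)]
side stand [([0.5147, 0.3073, 0.0002], 0.87), ([0.5182, 0.3109, 0.0103], 0.32), ([0.7534, 0.2153, -0.0013], 0.18)]
top probe [([0.5186, 0.3106, 0.0111], 0.42)]
```

Request:
arm_command:
  moves:
    - [[0.8,-0.1,0.1,-6,0,0,0],[0.8,0,0,-5,0,0,0],[0.8,0,0,-4,0,0,0],[0.8,0,0,0,0,0,0]]

```text
t: 11.95
eef_pos: [0.5175, 0.3083, 0.1939]
orientation: [-0.478, 0.472, 0.524, -0.523]
ft_force: [0.5, 1.1, 1.2]
width: 0.0681
```

Request:
arm_command:
  moves:
    - [[0.8,0,0.2,-3,0,0,0],[0.8,0,0,-3,0,0,0],[0.8,0,0,-0.8,0,0,0],[0.8,0,0,0,0,0,0]]

```text
t: 12.45
eef_pos: [0.5214, 0.3115, 0.1323]
orientation: [-0.478, 0.473, 0.527, -0.52]
ft_force: [0.8, -0.2, 0.6]
width: 0.0682
```

Request:
arm_command:
  moves:
    - [[0.8,-0.4,-0.1,-0.7,0,0,0],[0,0,0,0,0,0,0],[0,0,0,0,0,0,0],[0,0,0,0,0,0,0],[0,0,0,0,0,0,0]]
  newtons: 50

```text
t: 13.08
eef_pos: [0.5184, 0.311, 0.1284]
orientation: [-0.478, 0.473, 0.529, -0.518]
ft_force: [-0.3, 0.5, -0.3]
width: 0.0236
```

```bash
python3 - <<'E'
from h import *
st()
E
```

```text
t 13.075 p [0.5184 0.311  0.1284] q [-0.92  0.56  0.44  1.79 -0.32  0.85  1.34] f [-0.3  0.5 -0.3] w 0.0236
jaw [-0.096  0.995  0.014] az 95.5 fwd [ 0.006  0.015 -1.   ]
```

Request:
arm_command:
  moves:
    - [[0,0,0,3,0,0,0],[0,0,0,4,0,0,0],[0,0,0,5,0,0,0],[0,0,0,5,0,0,0],[0,0,0,4,0,0,0]]

```text
t: 13.7
eef_pos: [0.5161, 0.3097, 0.3412]
orientation: [-0.478, 0.473, 0.526, -0.521]
ft_force: [-0.3, -0.1, -1.1]
width: 0.0235
```

```bash
python3 - <<'E'
from h import *
st()
look("side",["probe","probe_tip","lid","disc"]);look("top",["disc","lid"])
E
```

```text
t 13.7 p [0.5161 0.3097 0.3412] q [-0.99  0.34  0.53  1.59 -0.19  1.26  1.23] f [-0.3 -0.1 -1.1] w 0.0235
jaw [-0.095  0.995  0.01 ] az 95.5 fwd [ 0.    0.01 -1.  ]
side probe [([0.4179, 0.2966, 0.0011], 0.98), ([0.5844, 0.417, 0.0024], 0.79), ([0.5135, 0.3093, 0.2223], 0.57)]
side probe_tip [([0.5162, 0.3114, 0.223], 0.61), ([0.7497, -0.2089, 0.0003], 0.59), ([0.4174, 0.2901, -0.0029], 0.42)]
side lid [([0.591, -0.0043, 0.087], 0.97), ([0.5145, 0.3098, 0.2255], 0.6)]
side disc [([0.5287, -0.0273, 0.1144], 0.59), ([0.5152, 0.3104, 0.2229], 0.33)]
top disc [([0.5273, -0.0188, 0.1163], 0.68)]
top lid [([0.5826, 0.0015, 0.0854], 0.84)]
```

Request:
arm_command:
  moves:
    - [[0,-0.6,-5.9,0,2.5,-6.2,0],[0,-0.6,-5.9,0,2.5,-6.2,0],[0,-0.6,-5.9,0,2.5,-6.2,0],[0,-0.6,-5.9,0,0,0,0],[0,-0.6,-5.9,0,0,0,0]]

```text
t: 14.72
eef_pos: [0.4828, 0.0106, 0.3315]
orientation: [-0.413, 0.519, 0.63, -0.404]
ft_force: [2.8, -0.4, -0.2]
width: 0.0232
```

Request:
arm_command:
  moves:
    - [[0,-0.6,-5,-2,0,0,0],[0,0,0,-2,0,0,0],[0,0,0,0,0,0,0]]

```text
t: 15.1
eef_pos: [0.475, -0.0452, 0.29]
orientation: [-0.415, 0.521, 0.629, -0.402]
ft_force: [-0.5, 0.9, -0.6]
width: 0.0234
```

```bash
cat >> h.py <<'E'
def plan(back,disc=(.5275,-.0245,.114),az=-158,L=.1184):
  p,M=st();n=np.array([np.sin(.349)*np.cos(np.radians(az)),np.sin(.349)*np.sin(np.radians(az)),np.cos(.349)])
  d=np.array([-.006,-.005,-1.]);d=-M[:,1] # probe axis ~ minus tool y
  print("turn deg",np.degrees(np.cross(d,n)).round(1))
  goal=np.array(disc)+(L+back)*n
  print("shift cm",((goal-p)*100).round(2),"tip now rel disc mm",((p-L*d-disc)*1000).round(1))
E
python3 - <<'E'
from h import *
plan(.03)
look("side",["probe_tip","disc"],"side4")
E
```

```text
t 15.1 p [ 0.475  -0.0452  0.29  ] q [-0.84 -0.1   0.94  2.15 -0.13  0.74  1.86] f [-0.5  0.9 -0.6] w 0.0234
jaw [-0.113  0.988  0.103] az 96.6 fwd [ 0.322  0.135 -0.937]
turn deg [-0.4  0.3 -0.1]
shift cm [ 0.55  0.17 -3.65] tip now rel disc mm [-14.4  -4.7  65. ]
side probe_tip [([0.4205, 0.2944, -0.001], 0.37), ([0.3324, -0.2956, 0.0002], 0.27)]
side disc []
```

View picture.

View pics/side4.png

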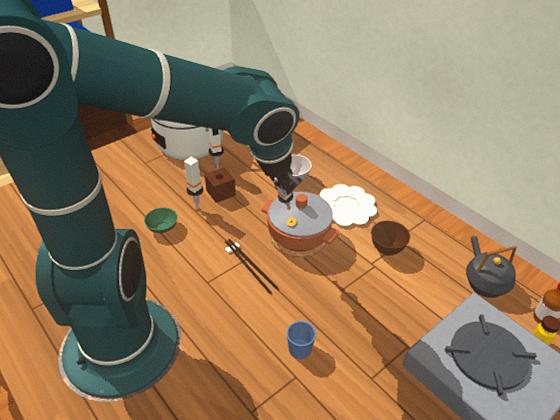

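Request:
arm_command:
  moves:
    - [[0,0.5,0.2,-2,0,0,0],[0,0,0,-1.6,0,0,0],[0,0,0,0,0,0,0]]

```text
t: 15.62
eef_pos: [0.4825, -0.0408, 0.2569]
orientation: [-0.412, 0.52, 0.631, -0.401]
ft_force: [-0.2, -0.8, -1.2]
width: 0.0237
```

```bash
python3 - <<'E'
from h import *
plan(.01)
look("side",["probe","probe_tip","disc","lid"],"side5");look("top",["probe_tip","disc","lid"],"top5")
im=cv2.imread("pics/side5.png")[130:260,220:380];cv2.imwrite("pics/crop5.png",cv2.resize(im,None,fx=4.5,fy=4.5,interpolation=cv2.INTER_CUBIC))
E
```

```text
t 15.625 p [ 0.4825 -0.0408  0.2569] q [-0.86  0.    1.    2.18 -0.3   0.67  2.02] f [-0.2 -0.8 -1.2] w 0.0237
jaw [-0.119  0.987  0.104] az 96.9 fwd [ 0.326  0.138 -0.935]
turn deg [-0.6  0.6 -0.1]
shift cm [ 0.43 -0.02 -2.23] tip now rel disc mm [-6.4  0.1 32.2]
side probe [([0.5838, 0.4165, 0.0009], 0.86), ([0.415, 0.2987, 0.0029], 0.62), ([0.5166, -0.0256, 0.1462], 0.61)]
side probe_tip [([0.4158, 0.2931, -0.0001], 0.35)]
side disc [([0.5311, -0.0296, 0.1159], 0.95)]
side lid [([0.5845, -0.0022, 0.0876], 0.8), ([0.7501, -0.2073, -0.0018], 0.41)]
top probe_tip [([0.5859, -0.0024, 0.1447], 0.36)]
top disc [([0.5272, -0.0218, 0.1144], 0.71)]
top lid [([0.5829, -0.003, 0.0823], 0.79)]
```

View pics/crop5.png

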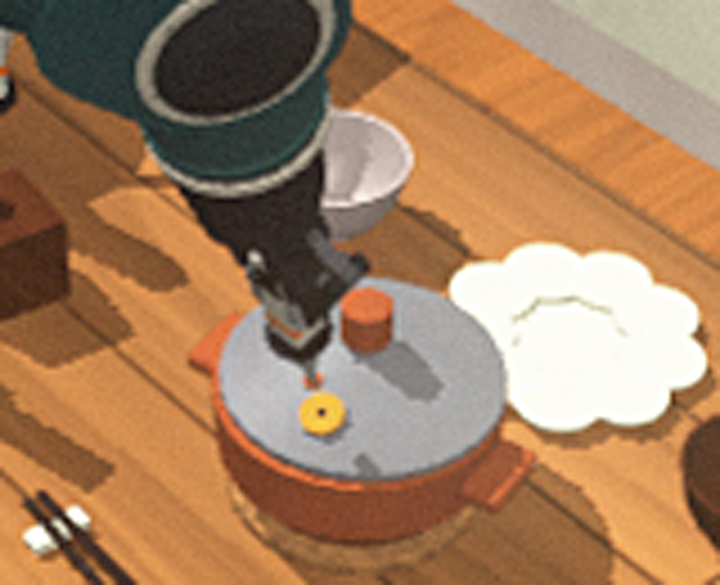

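The crop shows the copper tip at (312,382) and the disc's dot at (321,412). I'll check both against the calibration.

```bash
python3 - <<'E'
from h import *
def ray(c,uv,z):
  k=get_calibration(c);Rm=cv2.Rodrigues(np.array(k["rvec"],float))[0];t=np.array(k["tvec"],float).ravel()
  d=Rm.T@np.linalg.inv(k["mtx"])@[uv[0],uv[1],1];o=-Rm.T@t;return (o+d*(z-o[2])/d[2]).round(4)
f=lambda u,v:((u+.5)/4.5-.5+220,(v+.5)/4.5-.5+130)
print("disc side",ray("side",f(321,412),.114),"tip side",ray("side",f(312.5,383),.1462))
im=cv2.imread("pics/top5.png")
k=get_calibration("top");u=cv2.projectPoints(np.array([[.5275,-.0245,.114]]),k["rvec"],k["tvec"],k["mtx"],None)[0].ravel();print(u)
x,y=u.round().astype(int);c=im[y-12:y+13,x-12:x+13];h=cv2.cvtColor(c,cv2.COLOR_BGR2HSV)
m=cv2.inRange(h,(18,130,120),(35,255,255));M=cv2.moments(m,True);print(M["m00"])
if M["m00"]:print("disc top",ray("top",(x-12+M["m10"]/M["m00"],y-12+M["m01"]/M["m00"]),.114))
E
```

```text
disc side [ 0.53   -0.0242  0.114 ] tip side [ 0.5201 -0.0264  0.1462]
[305.68488334 209.81093852]
45.0
disc top [ 0.5332 -0.0205  0.114 ]
```

Request:
arm_command:
  moves:
    - [[0,0.3,0,-1,-0.6,0.6,0],[0,0.3,0,-0.9,0,0,0],[0,0,0,0,0,0,0]]

```text
t: 16.45
eef_pos: [0.489, -0.0412, 0.2386]
orientation: [-0.413, 0.52, 0.628, -0.406]
ft_force: [0.2, -0.6, 0.1]
width: 0.0235
```

```bash
python3 - <<'E'
from h import *
plan(.0,disc=(.529,-.024,.114))
E
```

```text
t 16.45 p [ 0.489  -0.0412  0.2386] q [-0.84  0.08  1.01  2.18 -0.42  0.65  2.13] f [ 0.2 -0.6  0.1] w 0.0235
jaw [-0.117  0.988  0.096] az 96.8 fwd [ 0.318  0.129 -0.939]
turn deg [-0.1  0.1 -0. ]
shift cm [ 0.25  0.21 -1.33] tip now rel disc mm [-2.3 -1.9 13.4]
```

Request:
arm_command:
  moves:
    - [[0,0.2,0.2,-0.7,0,0,0],[0,0,0,-0.4,0,0,0],[0,0,0,0,0,0,0]]

```text
t: 16.82
eef_pos: [0.4911, -0.0394, 0.2283]
orientation: [-0.413, 0.521, 0.628, -0.405]
ft_force: [1.2, -0.0, -1.6]
width: 0.0234
```

```bash
python3 - <<'E'
from h import *
plan(-.006,disc=(.529,-.024,.114))
look("side",["disc"],"side6")
im=cv2.imread("pics/side6.png")[180:245,250:340];cv2.imwrite("pics/crop6.png",cv2.resize(im,None,fx=8,fy=8,interpolation=cv2.INTER_CUBIC))
E
```

```text
t 16.825 p [ 0.4911 -0.0394  0.2283] q [-0.81  0.11  0.99  2.19 -0.48  0.64  2.19] f [ 1.2 -0.  -1.6] w 0.0234
jaw [-0.117  0.988  0.096] az 96.8 fwd [ 0.319  0.129 -0.939]
turn deg [-0.1  0.1 -0. ]
shift cm [ 0.23  0.1  -0.87] tip now rel disc mm [-0.2 -0.1  3.1]
side disc [([0.5312, -0.026, 0.1158], 0.76), ([0.5835, -0.0003, 0.1423], 0.62)]
```

View pics/crop6.png

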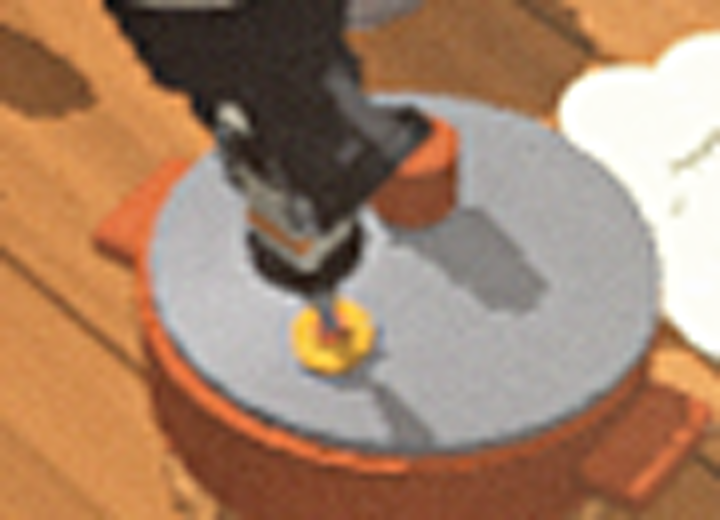

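The crop shows the tip at (330,330) over the disc, whose centre is at (334,337), a few mm above it. I press in small steps.

Request:
arm_command:
  moves:
    - [[0,0.1,0.05,-0.3,0,0,0],[0,0,0,0,0,0,0]]

```text
t: 17.18
eef_pos: [0.4924, -0.0388, 0.2258]
orientation: [-0.413, 0.521, 0.628, -0.405]
ft_force: [-1.1, -0.2, -0.5]
width: 0.0237
```

Request:
arm_command:
  moves:
    - [[0,0.06,0.03,-0.2,0,0,0],[0,0,0,0,0,0,0]]

```text
t: 17.42
eef_pos: [0.4931, -0.0386, 0.2237]
orientation: [-0.413, 0.521, 0.628, -0.405]
ft_force: [-0.9, 0.6, 0.2]
width: 0.0237
```

```bash
cat >> h.py <<'E'
def force(k=10):
  F=[]
  for _ in range(k): snapshot("side");F.append(sense()["ft_force"])
  F=np.array(F);n=np.array([-.317,-.128,.94]);print("F mean",F.mean(0).round(2),"std",F.std(0).round(2),"along n",(F@n).mean().round(2))
E
python3 - <<'E'
from h import *
force();plan(-.006,disc=(.529,-.024,.114))
E
```

```text
F mean [-0.64 -0.35  0.2 ] std [0.4  0.41 0.47] along n 0.44
t 17.925 p [ 0.4931 -0.0386  0.2238] q [-0.8   0.13  0.98  2.19 -0.51  0.63  2.21] f [-0.5 -0.   0.2] w 0.0236
jaw [-0.117  0.988  0.097] az 96.8 fwd [ 0.32   0.13  -0.938]
turn deg [-0.1  0.2 -0. ]
shift cm [ 0.03  0.02 -0.42] tip now rel disc mm [ 2.   0.9 -1.2]
```

Request:
arm_command:
  moves:
    - [[0,0.05,0.03,-0.2,0,0,0],[0,0,0,0,0,0,0],[0,0.05,0.02,-0.17,0,0,0],[0,0,0,0,0,0,0]]

```text
t: 18.42
eef_pos: [0.4943, -0.0381, 0.22]
orientation: [-0.412, 0.521, 0.628, -0.405]
ft_force: [-2.1, -0.1, 3.4]
width: 0.024
```

```bash
python3 - <<'E'
from h import *
force();plan(-.006,disc=(.529,-.024,.114))
look("side",["lid","disc","probe"],"side7");look("top",["lid"])
im=cv2.imread("pics/side7.png")[180:245,250:340];cv2.imwrite("pics/crop7.png",cv2.resize(im,None,fx=8,fy=8,interpolation=cv2.INTER_CUBIC))
E
```

```text
F mean [-1.22 -0.64  1.6 ] std [0.31 0.37 0.4 ] along n 1.97
t 18.925 p [ 0.4943 -0.0381  0.2201] q [-0.79  0.14  0.98  2.19 -0.53  0.62  2.23] f [-1.5 -0.4  1.3] w 0.0237
jaw [-0.117  0.988  0.097] az 96.8 fwd [ 0.321  0.13  -0.938]
turn deg [-0.1  0.2 -0. ]
shift cm [-0.09 -0.03 -0.05] tip now rel disc mm [ 3.3  1.4 -5. ]
side lid [([0.5862, -0.0011, 0.0877], 0.98)]
side disc [([0.5277, -0.0291, 0.1138], 0.94), ([0.5306, -0.0218, 0.1071], 0.44)]
side probe [([0.4168, 0.2983, -0.0015], 0.86), ([0.5333, -0.0266, 0.1075], 0.61), ([0.7924, -0.0008, -0.0014], 0.61), ([0.582, 0.4196, 0.0021], 0.55)]
top lid [([0.5854, -0.0062, 0.0866], 0.8), ([0.328, -0.2903, 0.0003], 0.28)]
```

View pics/crop7.png

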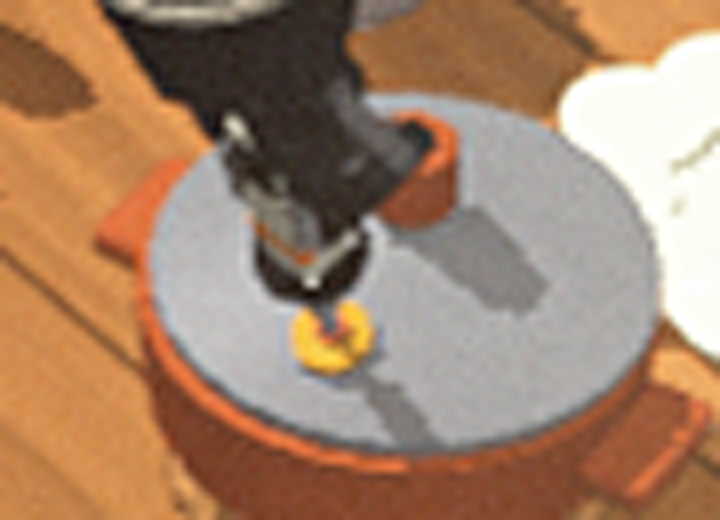

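```bash
python3 -c "
from plant import *
s=sense();print(s['t'],s['eef_pos'],s['ft_force'],s['width']);print(sign_off())"
```

```text
19.225 [ 0.49426879 -0.03807578  0.22007737] [-1.51052627 -0.13223823  1.81489642] 0.023139834675178415
the job is handed in; nothing more can be done
None
```

The lid is on the pot and released. The thermometer from the wooden stand is held on the brass disc, steady and gripped. I handed in at about 19 s of the 54 s allowed.

Last checks:
- **Lid:** when I set it down, the wrist force showed the pot carrying its weight, about 1 mm above the expected home height. The tip then met the disc within about 0.5 mm of where a seated lid would put it. The networks put the lid's centre within about 5 mm of the pot's, but read its height about 2 mm high (0.086 to 0.088 m against 0.084 m). That is within their 4 mm accuracy, though near the judged upper limit of 0.087 m.
- **Tip on the disc:** it stands about 2 mm from the middle of the disc by pose and picture. The gripper's axis is within 1° of the disc's estimated normal.
- **Press:** about 3.2 N after allowing for the thermometer's weight, so the sprung tip is about 6 mm in, or half way. The force rose about 0.4 N per mm, as the spring should.
- **Detection:** the networks did not find the copper tip once it was near the lid, so its position rests on the arm's pose and the pictures.
- **Other tableware:** I saw nothing shifted in the pictures, but did not measure it again at the end.

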